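# Turn a reagent disc to its alignment bar

### The arm

A 6-joint arm with a two-finger parallel gripper is mounted at the origin on the work surface. World frame = base frame: x ahead of the robot, y to its left, z up, the work surface at z = 0. Lengths are in m, angles in rad, forces in N, time in s.
With the tool pointing down it reaches from about 0.35 to 0.85 m from the base axis. Payload 8.1 kg.
Tool frame: the origin (TCP) lies on the centre line of the jaws, within the pads' length; the fingertips stand 11 mm ahead of it and the grasp point (between the pads) lies 8 mm behind it (tip_reach is the z of the fingertips in the tool frame, in m); z points along the fingers, y is the direction in which the jaws open and shut (so a half turn about z gives the same grasp; the last joint's range is limited). The gripper opens to 93 mm and grips with 3 to 60 N. Pads are 15 mm wide; open, the fingers measure 128 mm over their backs; the gripper's body (75 mm by 188 mm) begins 65 mm behind the grasp point.
Start: joints at [-0.085, 0.13, 1.488, -0, 1.523, -0.085], TCP at [0.6, 0, 0.23] pointing down, gripper open.
Joint ranges: [-2.96, 2.96], [-0.89, 2.26], [0.02, 2.5], [-1.34, 4.48], [0, 2.73], [-2.66, 2.66]. Speed limits (rad/s): [2.39, 2.39, 2.79, 3.14, 3.14, 3.14].

### API

Orientations are given as a rotation vector (axis times angle).
In Python, from plant import read_state, read_camera, camera_params, close_job, silhouettes, tip_of, tip_reach gives the robot as it stands.
- The arm moves only by the shell command python3 -m creep 'ROWS' [FORCE]. ROWS is JSON, a list of rows, each a list of 5 numbers: the shift along the tool's x, y, z in m, then the turn about the tool's z in rad, then the closure in counts, from 0 (fully open) to 255 (shut). In form: [[dx, dy, dz, twist, gripper], ...]. A call has 1 to 12 rows; each row shifts and turns the commanded pose from where the row before left it, along the tool's axes as they then stand; what a row does not reach is not made up. A row lasts 1/12 s, in which the tool goes at most 41.7 mm and 7.16 degrees, less where a joint would pass 70% of its speed; a pose out of reach is approached as far as the arm can. A call is refused whole if a number of a shift passes 0.0417 or a number of a turn 0.125, either way. A call with a gripper value outside its range is refused whole. The fingers move at their own pace and stop on an object; FORCE is the grip in N (left out, the last holds). Time passes only in rows, so rows that do not move let the fingers close. It gives the time, the measured TCP pose, the force and the opening at its end, in the units of the state.
- read_state(): the state, without advancing time (a new reading comes with each control period).
- read_camera(name): name is "scene" or "side" or "wrist"; returns the picture (480x640x3 uint8, red, green, blue); there is no depth.
- camera_params(name): a dict with "fov_y" (degrees; the focal length in pixels is half the picture's height over the tangent of half this angle, whatever the lens; pixels are square), "cx", "cy" (the principal point, pixels), "position" and "rotation" of the camera in the world. Camera axes: x right, y down, z forward; pixel columns grow to the right and rows downward; lengths in m; the calibration is good to about 2 mm. A picture is of the moment at which its call begins: read the wrist's pose just before it. camera_params takes no time and is no camera call; for the wrist camera it gives the pose at the moment of the call.
- close_job(): hands the job in, once; it reports no verdict.
Trained networks look in the newest picture that a camera, given by its name, has taken for a name from the list of things; names that differ only in an ending like _2 or _b are one class to them, and where a whole thing is asked for, a point or a joint stands for the part that bears it (a point fixed in the world has none). Each returns a list of dicts, best first, with "confidence" (0 to 1); they miss things now and then, are a little off and sometimes report something else, mostly with a low value. They report only what shows in the picture. A call takes as long as a camera call. They do not tell look-alikes from the thing itself.
- silhouettes(camera, query): "region" (480x640 bool, what is visible of it) and "pixel" ([column, row] in pixels, amid what is visible of it).
- tip_of(camera, query): "pixel" ([column, row] in pixels: a listed point, or the origin of a listed thing).
The state is a dict: "t": time; "q": joint angles; "dq": joint speeds; "joint_torque": joint torques, N m; "tool_pos": TCP position; "orientation": TCP orientation; "force": force on the tool from outside, world axes, zero at the start; "wrist_torque": the same for the moment, N m; "opening": finger opening in m.
Only numpy, scipy, OpenCV 4.12 (cv2) and the standard library are available. Lean on these libraries where they do the work, as an engineer would, in place of code of your own. Each camera call takes 0.05 s, during which the arm holds its last target.

### The job

Load the reagent disc properly in the analyser's pocket: with the gripper's closed fingertips against the blue stud (push it, do not pinch it), turn the disc where it lies until its flat edge faces the orange alignment bar, then push it home and press it gently against the bar, with about 10 N for a second, and let go so that the flat stays flush on the bar. Never push on the disc with more than 16 N, do not lift it out of its pocket, and leave the strip vial, the meter and the case where they are.

Things in the scene. Friction and masses are not known exactly. Their poses are not given: they have to be found in the camera images.
- analyser: White fixed desktop analyser, deck 170 x 300 mm, 35 mm high (x -85..85, y -85..215 mm; grey console on y 154..210, 45 mm higher). Origin on the table under the square pocket's middle; x points to the orange bar, z up. Slick pocket, floor at z 35 mm, walls 6 mm high, inner faces at y +-46.5 and x -60 mm; the bar's blade closes it near x 44 mm.
- bar: Alignment bar: orange blade, 90 mm long, top 7 mm above the pocket floor, in a dark holder that is what is measured. Origin: nominal middle of the face into the pocket, 4 mm above the pocket floor; x points out of the pocket (the way the disc is pushed), y along the bar. The blade is clamped anywhere up to 6 mm before or behind nominal (not measured: feel for it); it hardly yields, 0.5 mm at 20 N.
- disc: White disc, 90 mm across, 8 mm thick, about 90 g, loose in the pocket (1.5 mm spare each side), slick. Origin: circle's centre, underside; z up. Flat edge, 48 mm long, blue stripe, 38 mm from the centre on its +x side, square to x: turned right when its x points as the bar's x, home with its centre 38 mm before the blade. Starts 0.9 to 3.14 rad off, either way.
- stud (a point): Centre of the top of the round blue stud on the disc, 14 mm in diameter, 22 mm tall above the disc's top face, standing 30 mm from the disc's centre on the side opposite the flat (the disc's -x); axes as the disc's. This point is 30 mm above the disc's underside.
- flat (a point): Middle of the disc's flat edge, at half its thickness (4 mm above the underside), 38 mm from the centre along the disc's +x; axes as the disc's.
- vial: Grey test-strip vial with a black cap, 33 mm in diameter, 52 mm high, standing loose on the deck between the pocket and the console. Origin at the centre of its underside. Not to be disturbed.
- meter: Black hand-held glucose meter with a pale screen, 92 x 54 x 16 mm, lying loose on the table. Origin at the centre of its underside. Not to be disturbed.
- case: Black hard carry case with a grey seam, 120 x 85 x 41 mm, lying loose on the table. Origin at the centre of its underside. Not to be disturbed.
Things that resemble listed ones, but are neither listed nor needed, are in the scene too. What is meant by the disc is not red, and is the smaller of those in its own colour.

How it is judged:
By the outcome, as a careful person would: the job done as asked, in the order asked, and still so for the second after the job is handed in, with the robot touching nothing.
It also fails if it takes over 64 s, if anything falls off the work surface, if the arm or the gripper's body presses on something with over 40 N, if the wrist force passes 120 N, or if a joint passes its speed limit or range.

## Working session

There is one attempt and no reset: what is moved stays moved. The work goes in short steps, Python scripts to look and compute and a shell command to move; the robot and the scene stay as the last step left them, time stands still between calls to the robot, and variables do not carry over. Pictures are saved under pics/ and viewed, and the job is handed in when it is done.

```bash
mkdir -p pics; ls; python3 - <<'E'
from plant import *
import cv2
s=read_state();print(s)
for c in ["scene","side","wrist"]:
    im=read_camera(c);cv2.imwrite(f"pics/{c}0.png",im[:,:,::-1]);print(c,camera_params(c))
print(tip_reach if not callable(tip_reach) else tip_reach())
E
```

```text
pics
{'t': 0.0, 'q': array([-8.53842029e-02,  1.31155635e-01,  1.48930670e+00,  1.24991086e-06,
        1.52297343e+00, -8.53831563e-02]), 'dq': array([ 1.29208101e-03,  3.80850058e-04, -7.05504118e-04, -7.92667387e-05,
       -2.81508894e-04,  1.66769263e-03]), 'joint_torque': array([-1.61290725e-03, -5.59853125e+01, -4.91755986e+01,  7.67333270e-02,
        3.59135563e-02, -2.97389461e-04]), 'tool_pos': array([5.99445477e-01, 7.97426115e-05, 2.28575666e-01]), 'orientation': array([-2.22044495e+00, -2.22044249e+00,  1.86280654e-03]), 'force': array([ 0.2958413 ,  0.12566423, -0.19351291]), 'wrist_torque': array([-0.0596095 ,  0.00103782,  0.03630341]), 'opening': 0.09381232188924686}
scene {'fov_y': 56.79052378820127, 'cx': 322.21819766597633, 'cy': 240.83310641619124, 'position': array([ 0.80734888, -0.41015289,  0.73664117]), 'rotation': array([-2.45841728, -0.84329132,  0.22943926])}
side {'fov_y': 55.03552309551046, 'cx': 318.79170834393506, 'cy': 239.06348130565547, 'position': array([0.48648385, 0.6149016 , 0.56100068]), 'rotation': array([-0.139265  ,  2.75055203, -1.40757805])}
wrist {'fov_y': 58.072198579823976, 'cx': 325.069438321263, 'cy': 232.52493166368865, 'position': array([0.59969665, 0.0689291 , 0.38352926]), 'rotation': array([ 2.89248516e+00, -1.35085308e-04, -3.00458058e-03])}
0.011
```

View pics/scene0.png

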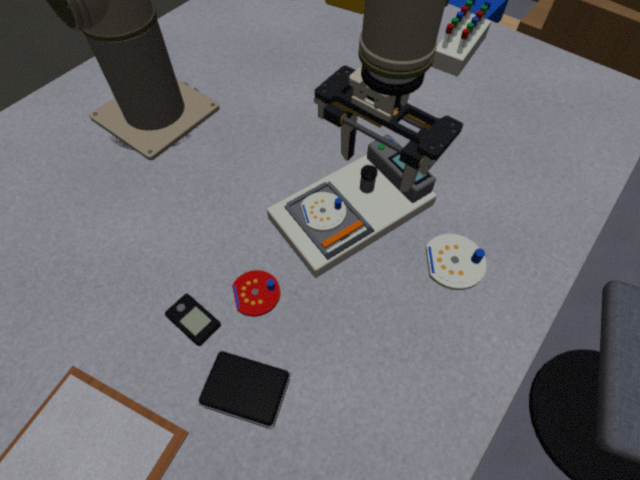

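View pics/side0.png

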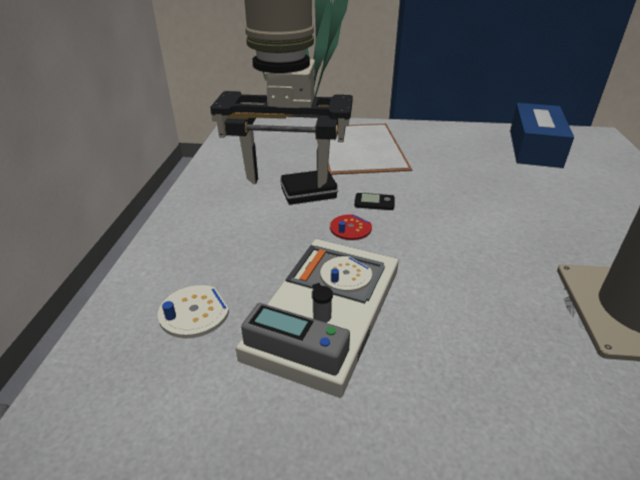

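View pics/wrist0.png

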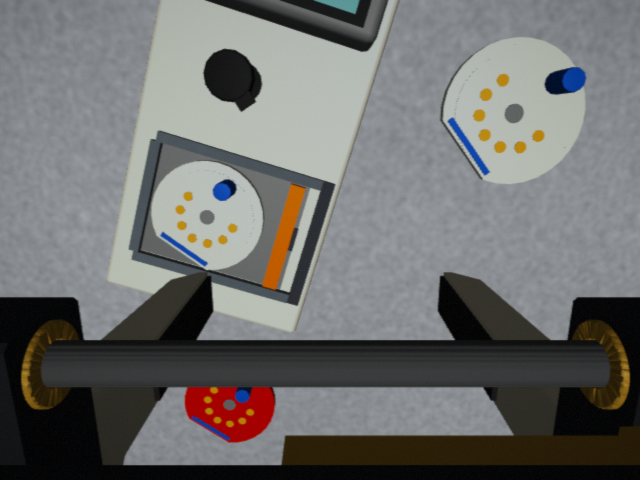

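The wrist picture shows three discs: white in the pocket (207,217), a larger white one on the table (515,110) and a red one (230,405). The disc in the pocket is the one meant, because it is white and the smaller of the two white ones. Next I'll enlarge it and run the networks.

```bash
cat > h.py <<'E'
from plant import *
import numpy as np, cv2
from scipy.spatial.transform import Rotation as R
def ray(cam,px,P=None):
    P=P or camera_params(cam); f=240/np.tan(np.radians(P['fov_y']/2))
    d=np.array([(px[0]-P['cx'])/f,(px[1]-P['cy'])/f,1.]); return P['position'],R.from_rotvec(P['rotation']).as_matrix()@d
def onz(cam,px,z,P=None):
    p,d=ray(cam,px,P); return p+d*(z-p[2])/d[2]
def proj(cam,X,P=None):
    P=P or camera_params(cam); f=240/np.tan(np.radians(P['fov_y']/2))
    c=R.from_rotvec(P['rotation']).as_matrix().T@(np.asarray(X)-P['position']); return c[:2]/c[2]*f+[P['cx'],P['cy']]
E
python3 - <<'E'
from h import *
Z=dict(analyser=0,bar=.039,disc=.035,stud=.065,flat=.039,vial=.035)
for c in ["wrist","scene","side"]:
    im=read_camera(c)
    for q in Z:
        for d in tip_of(c,q)[:3]:
            print(c,q,np.round(d['pixel'],1),round(d['confidence'],2),np.round(onz(c,d['pixel'],Z[q])[:2],4))
    if c=="wrist": cv2.imwrite("pics/w1.png",cv2.resize(im[120:340,100:400,::-1],None,fx=2.6,fy=2.6,interpolation=cv2.INTER_CUBIC))
print(read_state()['t'])
E
```

```text
wrist bar [274.3 236.5] 0.9 [ 0.5574 -0.0222]
wrist disc [505.2 115.4] 0.79 [0.7398 0.0742]
wrist disc [207.8 215.6] 0.78 [ 0.5027 -0.0055]
wrist disc [231. 398.] 0.55 [ 0.5125 -0.1776]
wrist stud [576.1  77.8] 0.87 [0.7748 0.0991]
wrist stud [241.1 400.1] 0.82 [ 0.5285 -0.1585]
wrist stud [223.1 192.6] 0.7 [0.5237 0.0184]
wrist flat [180.4 253.9] 0.72 [ 0.4788 -0.0373]
wrist flat [462.3 151.6] 0.66 [0.7075 0.0467]
wrist flat [210.  428.1] 0.59 [ 0.4923 -0.2069]
wrist vial [240.8  86. ] 0.8 [0.535  0.0961]
scene analyser [340.6 233. ] 0.74 [ 0.548  -0.0033]
scene analyser [326.6 227.3] 0.61 [ 0.5179 -0.0096]
scene bar [342.5 231.1] 0.85 [ 0.562  -0.0192]
scene disc [323.9 213.4] 0.83 [ 0.5078 -0.0061]
scene disc [448.8 259.7] 0.62 [0.7502 0.0523]
scene disc [253.9 294.4] 0.58 [ 0.5175 -0.2174]
scene stud [478.4 252. ] 0.88 [0.7863 0.0787]
scene stud [341.5 202.7] 0.74 [0.5317 0.0168]
scene stud [269.3 280. ] 0.69 [ 0.5323 -0.1898]
scene flat [232.2 297.6] 0.9 [ 0.494  -0.2457]
scene flat [425.5 262.8] 0.86 [0.7205 0.018 ]
scene flat [304.2 214.6] 0.64 [ 0.4814 -0.034 ]
scene vial [360.8 191.6] 0.83 [0.5334 0.0822]
side analyser [340.3 289.2] 0.91 [ 0.5127 -0.0086]
side analyser [376.2 202.2] 0.16 [ 0.4486 -0.3191]
side bar [315.8 266.6] 0.57 [ 0.5584 -0.0209]
side disc [345.3 278. ] 0.76 [5.043e-01 4.000e-04]
side disc [350.5 226.5] 0.76 [ 0.5027 -0.1604]
side disc [192.9 312.3] 0.61 [0.7423 0.1087]
side stud [335.4 270.9] 0.91 [0.5208 0.0189]
side stud [343.8 222.9] 0.84 [ 0.5152 -0.1273]
side stud [165.4 304.2] 0.69 [0.7756 0.1248]
side flat [358.2 221.1] 0.92 [ 0.4878 -0.1757]
side flat [220.4 297.9] 0.71 [0.706  0.0757]
side flat [356.2 264.8] 0.62 [ 0.4867 -0.0331]
side vial [322.1 315.1] 0.85 [0.5359 0.0942]
1.2
```

View pics/w1.png

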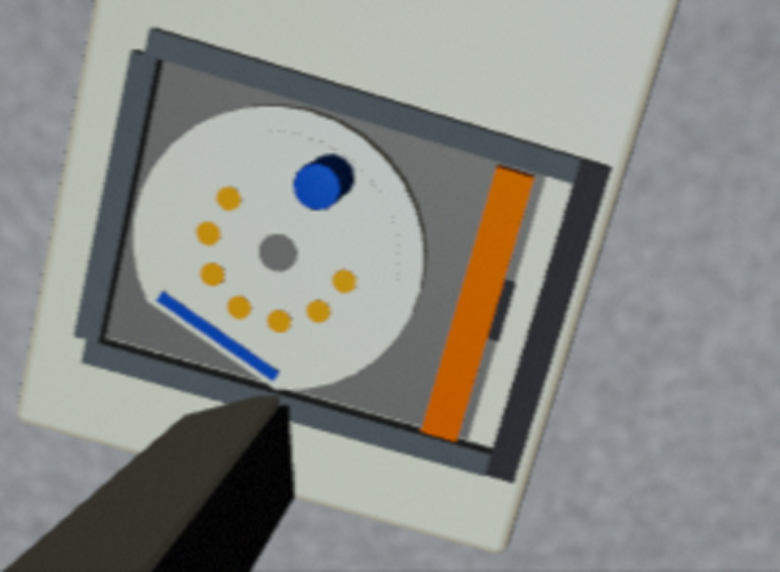

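The crop confirms it: the white disc in the pocket has its stud at about (223,192) and its blue flat at about (184,249) in the wrist picture. The bar is to its right. Next I'll fit the analyser's pose.

```bash
python3 - <<'E'
from h import *
from scipy.optimize import least_squares
import json
P=camera_params("wrist")
c=lambda x,y:np.array([100+x/2.6,120+y/2.6])
for n,a,b,z in [("barL",(497,165),(421,432),.042),("barR",(534,177),(457,440),.042),("wallL out",(133,52),(76,335),.041),("top wall outer",(152,28),(608,165),.041),("bot wall outer",(83,360),(513,482),.041),("deckR",(680,0),(515,515),.035),("top inner",(165,62),(575,183),.041),("bot inner",(103,345),(490,450),.041)]:
    A=onz("wrist",c(*a),z,P);B=onz("wrist",c(*b),z,P);d=A-B
    print(n,A[:2].round(4),B[:2].round(4),np.degrees(np.arctan2(d[1],d[0])).round(1),np.linalg.norm(d).round(4))
# disc: stud, hole centre, stripe
for n,p,z in [("hole",(278,252),.043),("stud",(317,186),.065),("stripe1",(160,298),.043),("stripe2",(278,376),.043),("flatc1",(152,302),.043),("flatc2",(285,387),.043)]:
    print(n,onz("wrist",c(*p),z,P)[:2].round(4))
# dot-fit overlay: params x,y,yaw guess from bar
def T(x,y,th,p): return np.array([x+np.cos(th)*p[0]-np.sin(th)*p[1],y+np.sin(th)*p[0]+np.cos(th)*p[1],p[2]])
th=np.radians(-15.3)
im=cv2.imread("pics/wrist0.png");
# use y from bar ends: mid
A=onz("wrist",c(497,165),.042,P);B=onz("wrist",c(421,432),.042,P);M=(A+B)/2;print("blade face mid",M)
E
```

```text
barL [0.5727 0.022 ] [ 0.5464 -0.0649] 73.1 0.0908
barR [0.584  0.0183] [ 0.558  -0.0677] 73.2 0.0898
wallL out [0.4645 0.0558] [ 0.4376 -0.0324] 73.0 0.0922
top wall outer [0.4708 0.0628] [0.6067 0.0218] 163.2 0.1418
bot wall outer [ 0.4389 -0.0407] [ 0.5759 -0.0828] 162.9 0.1433
deckR [0.6282 0.0708] [ 0.5759 -0.0975] 72.7 0.1762
top inner [0.4738 0.0528] [0.5965 0.0163] 163.4 0.1281
bot inner [ 0.4458 -0.0357] [ 0.5685 -0.0716] 163.7 0.1279
hole [ 0.5043 -0.0049]
stud [0.5229 0.0191]
stripe1 [ 0.4662 -0.0197]
stripe2 [ 0.5015 -0.0454]
flatc1 [ 0.4636 -0.021 ]
flatc2 [ 0.5035 -0.0491]
blade face mid [ 0.55955033 -0.0214522   0.042     ]
```

```bash
python3 -m creep '[[0.0033,-0.03,0.02,0,255],[0.0034,-0.03,0.02,0,255],[0,0,0,0.125,255],[0,0,0,0.125,255],[0,0,0,0.125,255],[0,0,0,0.125,255],[0,0,0,0.125,255],[0,0,0,0.125,255],[0,0,0,0.125,255],[0,0,0,0.125,255],[0,0,0,0.125,255],[0,0,0,0.125,255]]' 20; python3 -m creep '[[0,0,0,0.125,255],[0,0,0,0.125,255],[0,0,0,0.125,255],[0,0,0,0.125,255],[0,0,0,0.125,255],[0,0,0,0.125,255],[0,0,0,0.125,255],[0,0,0,0.095,255],[0,0,0.02,0,255],[0,0,0.02,0,255],[0,0,0,0,255],[0,0,0,0,255]]'
cat >> h.py <<'E'
def st():
    s=read_state(); M=R.from_rotvec(s['orientation']).as_matrix()
    print("t",round(s['t'],2),"pos",s['tool_pos'].round(4),"xang",np.degrees(np.arctan2(M[1,0],M[0,0])).round(2),"tilt",M[:,2].round(3),"F",s['force'].round(2),"op",round(s['opening'],4),"q6",s['q'][5].round(3))
    return s,M
E
python3 - <<'E'
from h import *
s,M=st()
for c in ["wrist","side","scene"]:
    im=read_camera(c);cv2.imwrite(f"pics/{c}1.png",im[:,:,::-1])
E
```

```text
t: 2.2
tool_pos: [0.54, 0.0067, 0.1897]
orientation: [3.103, 0.492, 0.0]
force: [-0.1, 0.2, -1.2]
opening: 0.0179
t: 3.2
tool_pos: [0.5389, 0.0068, 0.1487]
orientation: [2.977, -1.002, -0.004]
force: [0.3, -0.8, -0.3]
opening: 0.0004
t 3.2 pos [0.5389 0.0068 0.1487] xang -37.19 tilt [-0.003  0.    -1.   ] F [ 0.26 -0.77 -0.31] op 0.0004 q6 2.137
```

View pics/wrist1.png

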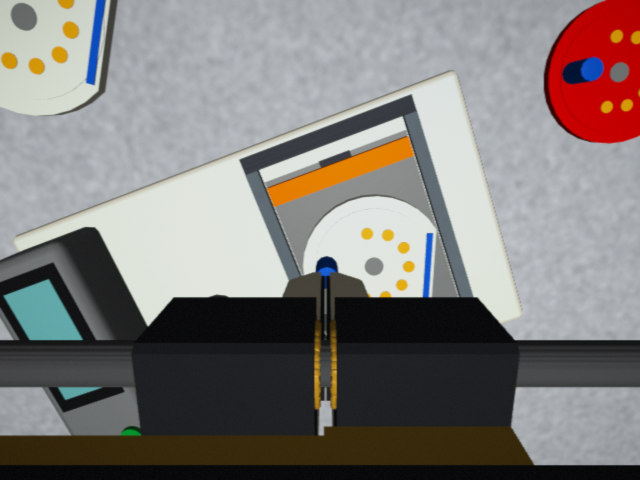

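View pics/side1.png

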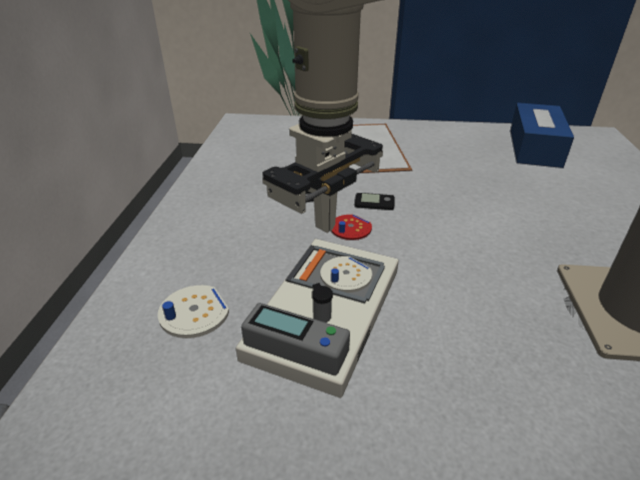

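```bash
python3 - <<'E'
from h import *
print(proj("wrist",[.5229,.0191,.065]), proj("wrist",[.5393,.0068,.065]),camera_params("wrist")['position'])
s,M=st(); print(onz("wrist",[326,262],.065)); T=s['tool_pos']+M@[0,0,.011]; print(proj("wrist",T),proj("wrist",T+M@[.0075,.0,0]),proj("wrist",T+M@[.0075,.0175,0]))
E
python3 - <<'E'
import cv2
im=cv2.imread('pics/wrist1.png')
cv2.imwrite('pics/w1c.png',cv2.resize(im[180:310,240:460],None,fx=3.5,fy=3.5,interpolation=cv2.INTER_CUBIC))
E
```

```text
[327.80463576 278.37028798] [327.6472928  244.97071488] [ 0.59454756 -0.03340653  0.30598354]
t 3.35 pos [0.5409 0.0067 0.1512] xang -37.19 tilt [ 0.002 -0.    -1.   ] F [-0.15  0.38  0.12] op 0.0003 q6 2.137
[0.53163068 0.0138152  0.065     ]
[326.59360637 291.8766314 ] [326.60283861 274.57848244] [369.75596711 274.55368762]
```

View pics/w1c.png

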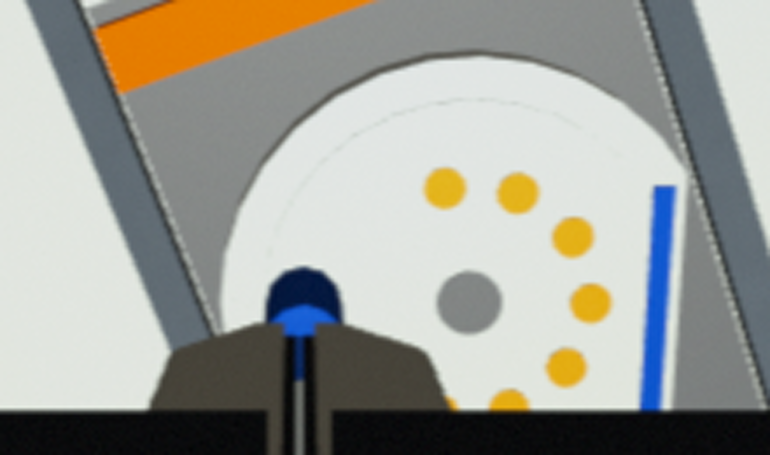

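The stud top's edge is at about (326,267), as predicted. Fingers are shut beside it, so I descend on its clear side.

```bash
python3 -m creep '[[0,0,0.03,0,255],[0,0,0.03,0,255],[0,0,0.026,0,255],[0,0,0,0,255],[0,0,0,0,255]]'
python3 - <<'E'
from h import *
s,M=st()
im=read_camera("wrist");cv2.imwrite('pics/w2.png',cv2.resize(im[140:320,180:480,::-1],None,fx=2.6,fy=2.6,interpolation=cv2.INTER_CUBIC))
im=read_camera("side");cv2.imwrite('pics/s2.png',cv2.resize(im[200:360,240:440,::-1],None,fx=3.5,fy=3.5,interpolation=cv2.INTER_CUBIC))
st()
E
```

```text
t: 3.77
tool_pos: [0.5393, 0.0068, 0.0635]
orientation: [2.977, -1.002, -0.003]
force: [0.7, -0.6, 1.7]
opening: 0.0003
t 3.77 pos [0.5393 0.0068 0.0635] xang -37.2 tilt [-0.002  0.    -1.   ] F [ 0.69 -0.6   1.7 ] op 0.0003 q6 2.137
t 3.87 pos [0.5417 0.0066 0.0662] xang -37.19 tilt [ 0.003 -0.    -1.   ] F [0.87 0.46 0.47] op 0.0006 q6 2.138
```

View pics/w2.png

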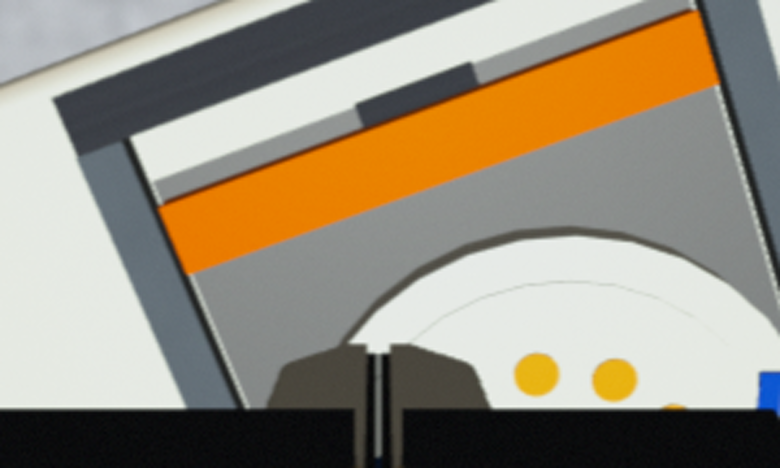

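View pics/s2.png

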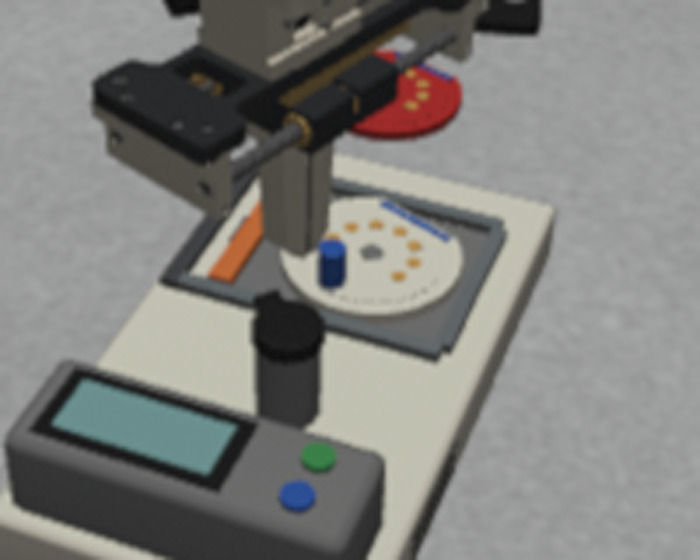

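```bash
for i in 1 2 3; do python3 -m creep '[[0,0,0,0,255]]' | grep -E "pos|force"; done
```

```text
tool_pos: [0.5421, 0.0066, 0.0665]
force: [-0.0, 0.8, 1.4]
tool_pos: [0.5418, 0.0066, 0.066]
force: [-0.2, -0.1, 0.1]
tool_pos: [0.5412, 0.0066, 0.0653]
force: [0.7, 0.9, -0.7]
```

```bash
python3 -m creep '[[0,0,0.003,0,255],[-0.0015,0,0,0,255],[-0.0015,0,0,0,255],[-0.0015,0,0,0,255],[0,0,0,0,255],[0,0,0,0,255]]'|grep -E "pos|force"; python3 -m creep '[[-0.001,0,0,0,255],[-0.001,0,0,0,255],[-0.001,0,0,0,255],[0,0,0,0,255]]'|grep -E "pos|force"
python3 - <<'E'
from h import *
im=read_camera("side");cv2.imwrite('pics/s3.png',cv2.resize(im[200:360,240:440,::-1],None,fx=3.5,fy=3.5,interpolation=cv2.INTER_CUBIC))
s,M=st(); C=np.array([.5043,-.0049,0]); print((M.T@(s['tool_pos']-C)).round(4))
E
```

```text
tool_pos: [0.5362, 0.0096, 0.0606]
force: [-0.1, -0.9, -0.7]
tool_pos: [0.5339, 0.0114, 0.0606]
force: [-0.2, -0.1, -0.0]
t 5.0 pos [0.5339 0.0114 0.0606] xang -37.19 tilt [-0.  0. -1.] F [ 0.54 -0.53 -0.02] op 0.0005 q6 2.145
[ 0.0138 -0.0309 -0.0606]
```

View pics/s3.png

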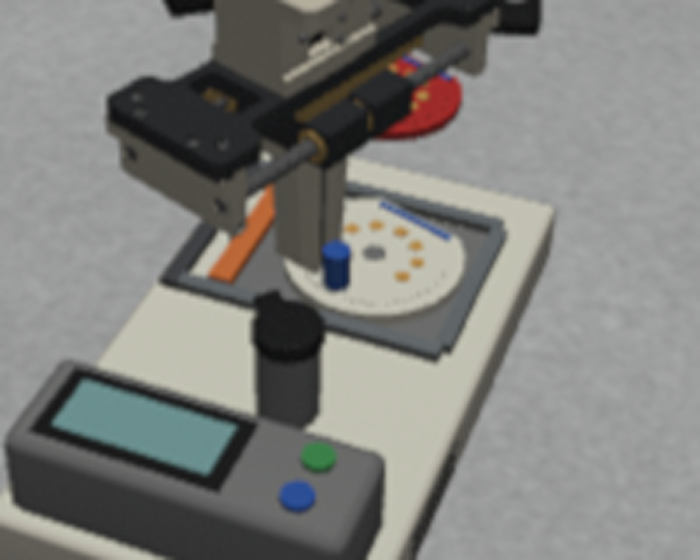

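Contact looks made: the stud has moved slightly, from crop (331,247) to (335,250), and force is near zero. I start the arc.

```bash
python3 -m creep '[[-0.0015,-0.0007,0,-0.05,255],[-0.0015,-0.0007,0,-0.05,255],[-0.0015,-0.0007,0,-0.05,255],[-0.0015,-0.0007,0,-0.05,255]]'|grep -E "pos|force"; python3 -m creep '[[-0.0015,-0.0007,0,-0.05,255],[-0.0015,-0.0007,0,-0.05,255],[-0.0015,-0.0007,0,-0.05,255],[-0.0015,-0.0007,0,-0.05,255]]'|grep -E "pos|force"
python3 - <<'E'
from h import *
im=read_camera("side");cv2.imwrite('pics/s4.png',cv2.resize(im[200:360,240:440,::-1],None,fx=3.5,fy=3.5,interpolation=cv2.INTER_CUBIC))
s,M=st(); C=np.array([.5043,-.0049,0]); print((M.T@(s['tool_pos']-C)).round(4))
E
```

```text
tool_pos: [0.5305, 0.0169, 0.0607]
force: [-1.0, -0.3, -0.2]
tool_pos: [0.5261, 0.0217, 0.0607]
force: [0.5, -0.5, -0.1]
t 5.72 pos [0.5258 0.0219 0.0606] xang -13.92 tilt [-0.  0. -1.] F [ 0.72  0.21 -0.37] op 0.0007 q6 1.758
[ 0.0144 -0.0312 -0.0606]
```

View pics/s4.png

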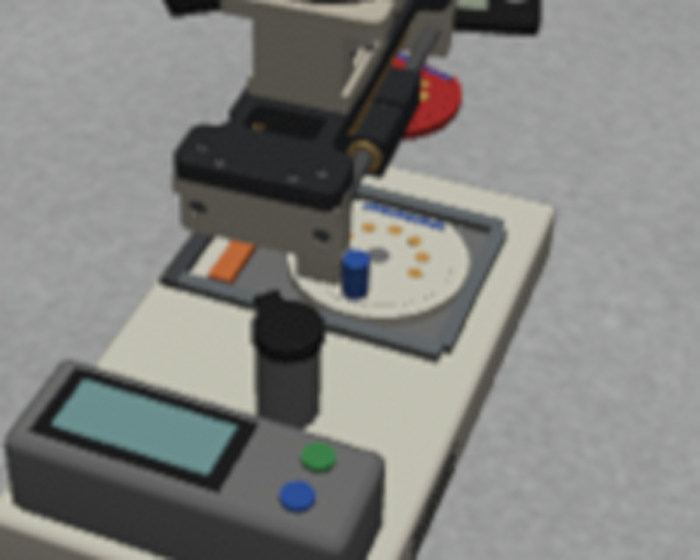

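The disc is turning with the stud, now at crop (355,262), with force under 1 N. I continue.

```bash
for k in 1 2; do python3 -m creep '[[-0.0015,-0.0007,0,-0.05,255],[-0.0015,-0.0007,0,-0.05,255],[-0.0015,-0.0007,0,-0.05,255],[-0.0015,-0.0007,0,-0.05,255],[-0.0015,-0.0007,0,-0.05,255],[-0.0015,-0.0007,0,-0.05,255]]'|grep -E "pos|force"; done
python3 - <<'E'
from h import *
im=read_camera("side");cv2.imwrite('pics/s5.png',cv2.resize(im[200:360,240:440,::-1],None,fx=3.5,fy=3.5,interpolation=cv2.INTER_CUBIC))
im=read_camera("wrist");cv2.imwrite('pics/w5.png',im[:,:,::-1])
s,M=st(); C=np.array([.5043,-.0049,0]); print((M.T@(s['tool_pos']-C)).round(4))
E
```

```text
tool_pos: [0.5177, 0.0269, 0.0607]
force: [0.5, -0.8, 0.1]
tool_pos: [0.5081, 0.0294, 0.0607]
force: [-0.2, 0.2, -0.0]
t 6.82 pos [0.5079 0.0294 0.0606] xang 20.1 tilt [-0.  0. -1.] F [0.02 1.25 0.37] op 0.0006 q6 1.177
[ 0.0152 -0.031  -0.0606]
```

View pics/s5.png

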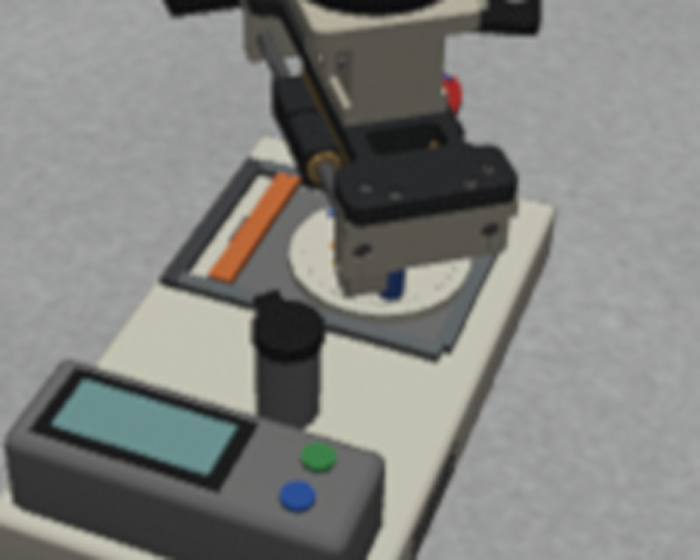

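View pics/w5.png

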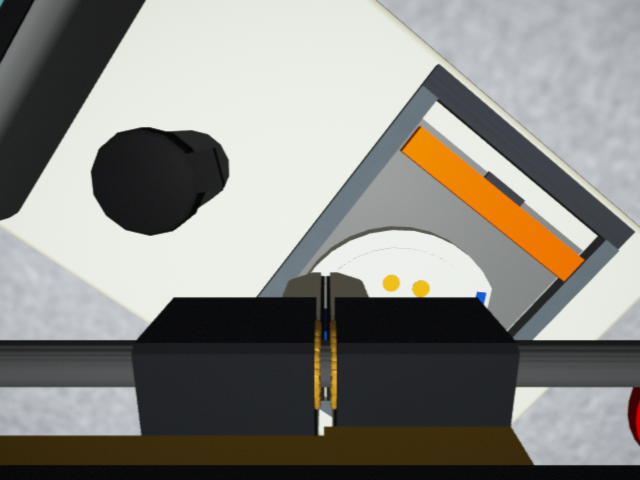

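```bash
for k in 1 2; do python3 -m creep '[[-0.0016,-0.0007,0,-0.05,255],[-0.0016,-0.0006,0,-0.05,255],[-0.0015,-0.0007,0,-0.05,255],[-0.0016,-0.0006,0,-0.05,255],[-0.0015,-0.0007,0,-0.05,255],[-0.0016,-0.0007,0,-0.05,255]]'|grep -E "pos|force"; done
python3 - <<'E'
from h import *
for c in ["side","scene","wrist"]:
    im=read_camera(c);cv2.imwrite(f'pics/{c}6.png',im[:,:,::-1])
    if c!="wrist": 
        x,y=dict(side=(240,200),scene=(240,140))[c]
        cv2.imwrite(f'pics/{c}6c.png',cv2.resize(im[y:y+160,x:x+200,::-1],None,fx=3.5,fy=3.5,interpolation=cv2.INTER_CUBIC))
s,M=st(); C=np.array([.5043,-.0049,0]); print((M.T@(s['tool_pos']-C)).round(4))
E
```

```text
tool_pos: [0.498, 0.0288, 0.0607]
force: [-0.0, 0.0, -0.3]
tool_pos: [0.4885, 0.025, 0.0607]
force: [0.9, 1.1, 0.1]
t 7.97 pos [0.4884 0.0249 0.0607] xang 54.29 tilt [ 0. -0. -1.] F [ 0.92 -0.69  0.38] op 0.0007 q6 0.569
[ 0.015  -0.0303 -0.0607]
```

View pics/side6c.png

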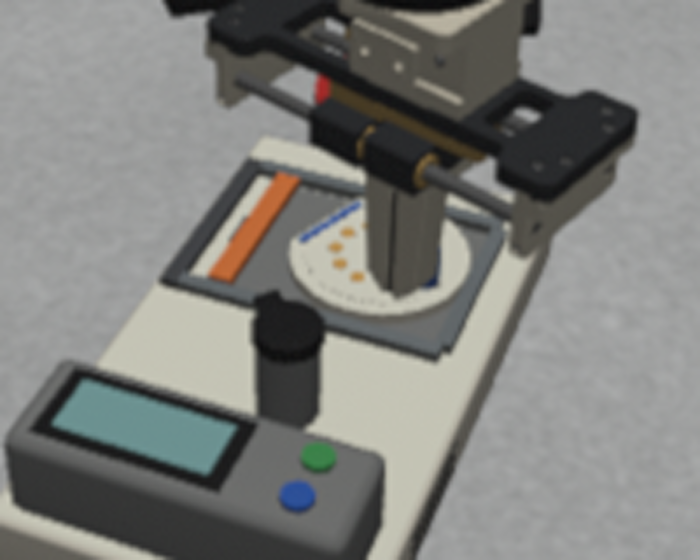

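View pics/scene6c.png

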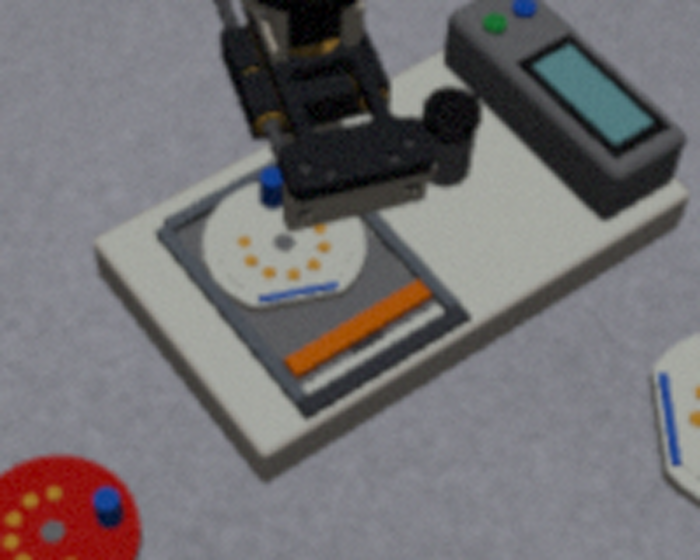

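View pics/wrist6.png

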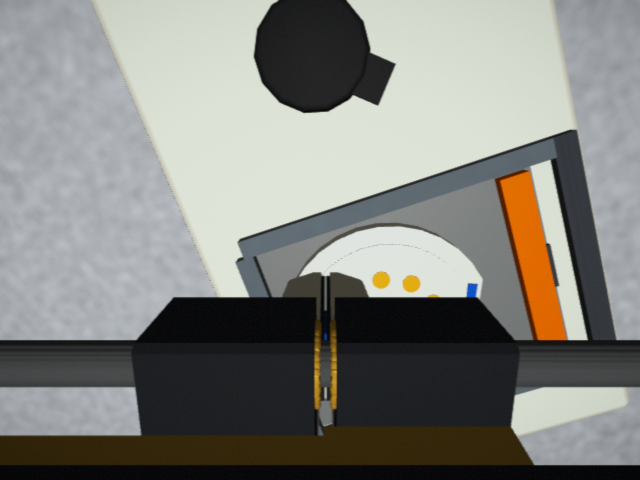

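```bash
cat >> h.py <<'E'
def ang(cam,a,b,z,P=None):
    A=onz(cam,a,z,P);B=onz(cam,b,z,P);d=(B-A);return np.degrees(np.arctan2(d[1],d[0])).round(1),A[:2].round(4),B[:2].round(4),np.linalg.norm(d).round(4)
E
python3 - <<'E'
from h import *
c=lambda x,y:(240+x/3.5,140+y/3.5)
print("stripe",ang("scene",c(260,300),c(337,287),.043)); print("bar", ang("scene",c(285,358),c(417,279),.042)); print(onz("scene",c(284,242),.043))
e=lambda x,y:(240+x/3.5,200+y/3.5)
print("stripe side",ang("side",e(303,241),e(360,205),.043)); print("bar", ang("side",e(240,279),e(299,181),.042))
E
```

```text
stripe (np.float64(49.6), array([ 0.5144, -0.0444]), array([ 0.5419, -0.0121]), np.float64(0.0425))
bar (np.float64(73.1), array([ 0.5471, -0.0647]), array([0.5727, 0.0196]), np.float64(0.0881))
[ 0.50091525 -0.0059763   0.043     ]
stripe side (np.float64(-129.9), array([ 0.5382, -0.0116]), array([ 0.5114, -0.0437]), np.float64(0.0419))
bar (np.float64(-104.8), array([0.5665, 0.0194]), array([ 0.5449, -0.0623]), np.float64(0.0845))
```

The stripe stands 23–25° short of the bar's direction. I turn it a bit under that amount and measure again.

```bash
python3 -m creep '[[-0.0016,-0.0007,0,-0.05,255],[-0.0015,-0.0007,0,-0.05,255],[-0.0016,-0.0007,0,-0.05,255],[-0.0015,-0.0007,0,-0.05,255],[-0.0016,-0.0007,0,-0.05,255],[-0.0016,-0.0007,0,-0.05,255],[-0.0016,-0.0007,0,-0.05,255],[0,0,0,0,255]]'|grep -E "pos|force"
python3 - <<'E'
from h import *
for c in ["side","scene","wrist"]:
    im=read_camera(c);cv2.imwrite(f'pics/{c}7.png',im[:,:,::-1])
    if c!="wrist": 
        x,y=dict(side=(240,200),scene=(240,140))[c]
        cv2.imwrite(f'pics/{c}7c.png',cv2.resize(im[y:y+130,x:x+160,::-1],None,fx=4.5,fy=4.5,interpolation=cv2.INTER_CUBIC))
s,M=st(); C=np.array([.5043,-.0049,0]); print((M.T@(s['tool_pos']-C)).round(4))
E
```

```text
tool_pos: [0.479, 0.0173, 0.0606]
force: [-0.0, 0.3, 0.3]
t 8.78 pos [0.4792 0.0175 0.0607] xang 74.35 tilt [ 0.  0. -1.] F [0.17 0.23 0.06] op 0.0007 q6 0.203
[ 0.0148 -0.0302 -0.0607]
```

View pics/side7c.png

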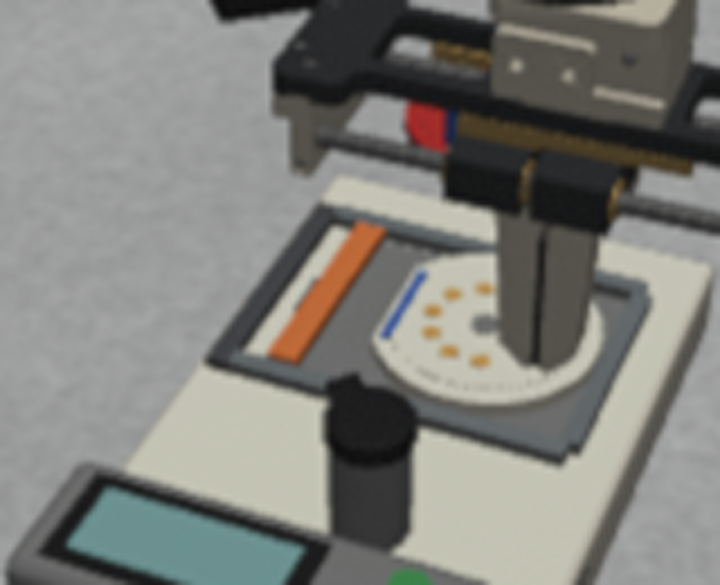

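View pics/scene7c.png

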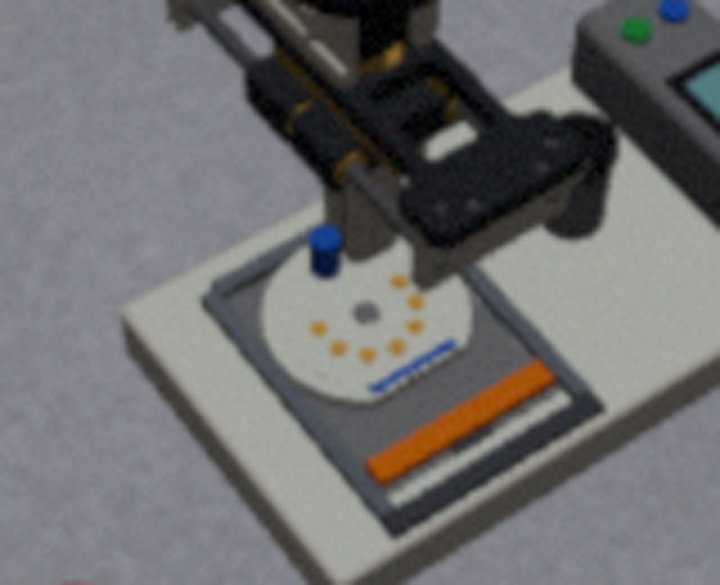

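```bash
python3 - <<'E'
from h import *
c=lambda x,y:(240+x/4.5,140+y/4.5)
print("stripe",ang("scene",c(372,390),c(454,343),.043)); print("bar", ang("scene",c(368,463),c(536,362),.042)); print(onz("scene",c(367,313),.043),onz("scene",c(326,236),.065))
e=lambda x,y:(240+x/4.5,200+y/4.5)
print("stripe side",ang("side",e(424,272),e(386,337),.043)); print("bar", ang("side",e(358,225),e(272,355),.042)); print(onz("side",e(486,323),.043))
E
```

```text
stripe (np.float64(72.6), array([ 0.5281, -0.0364]), array([0.5409, 0.0041]), np.float64(0.0425))
bar (np.float64(73.2), array([ 0.5484, -0.0654]), array([0.5736, 0.0182]), np.float64(0.0873))
[ 0.50214453 -0.00626246  0.043     ] [0.47329831 0.0021664  0.065     ]
stripe side (np.float64(74.5), array([ 0.5266, -0.0367]), array([0.5382, 0.0049]), np.float64(0.0432))
bar (np.float64(74.0), array([ 0.5562, -0.0665]), array([0.5807, 0.0186]), np.float64(0.0885))
[ 0.50021829 -0.00735751  0.043     ]
```

The disc's flat is within about 1° of the bar in both views: 72.6 against 73.2, and 74.5 against 74.0. I back off and go round behind the stud.

```bash
python3 -m creep '[[0.002,0,0,0,255],[0.003,0,0,0,255],[0.003,0,0,0,255],[0,-0.008,0,0.023,255],[0,-0.008,0,0,255],[0,-0.008,0,0,255],[0,-0.007,0,0,255],[-0.006,0,0,0,255],[-0.006,0,0,0,255],[-0.006,0,0,0,255],[-0.005,0,0,0,255],[0,0,0,0,255]]'|grep -E "pos|force"
python3 - <<'E'
from h import *
for c in ["side","scene"]:
    im=read_camera(c);cv2.imwrite(f'pics/{c}8.png',im[:,:,::-1])
    if c!="wrist": 
        x,y=dict(side=(240,200),scene=(240,140))[c]
        cv2.imwrite(f'pics/{c}8c.png',cv2.resize(im[y:y+130,x:x+160,::-1],None,fx=4.5,fy=4.5,interpolation=cv2.INTER_CUBIC))
s,M=st(); C=np.array([.4733,.0024,0]); print((M.T@(s['tool_pos']-C)).round(4))
E
```

```text
tool_pos: [0.4448, 0.0107, 0.0607]
force: [0.2, 0.3, -0.6]
t 9.88 pos [0.445  0.0115 0.0607] xang 73.15 tilt [ 0.  0. -1.] F [ 0.49 -0.88  0.36] op 0.0004 q6 0.204
[ 0.0005 -0.0297 -0.0607]
```

View pics/side8c.png

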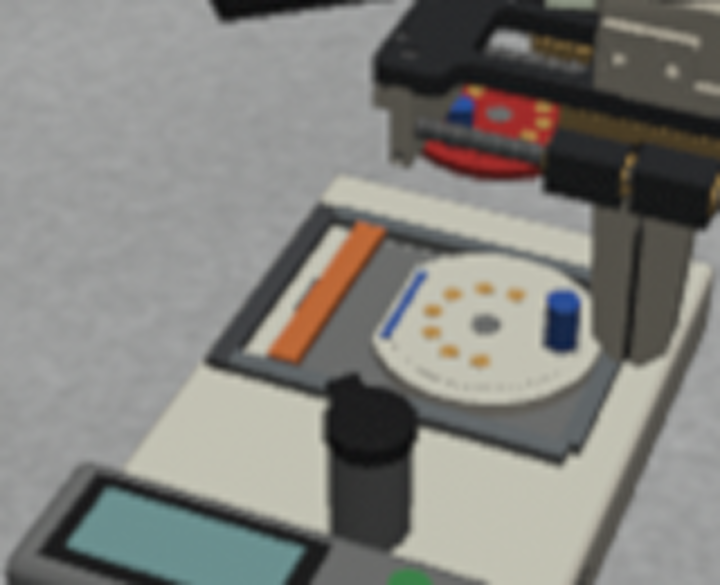

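View pics/scene8c.png

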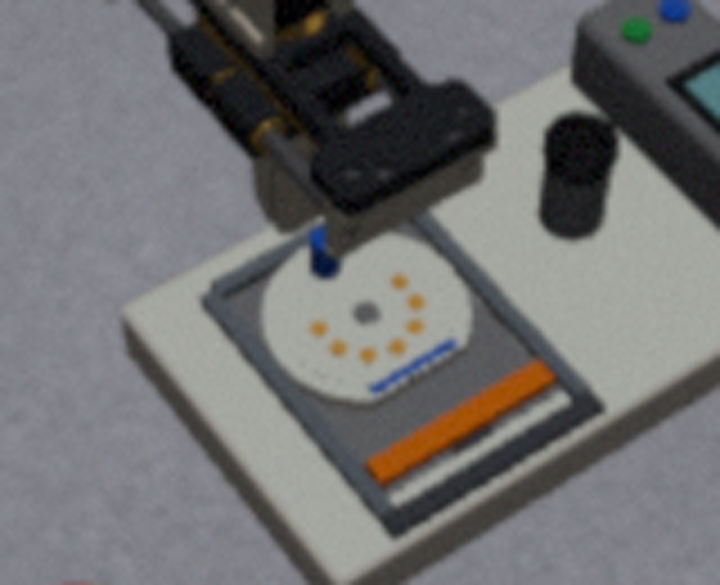

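```bash
python3 -m creep '[[0,0.0015,0,0,255],[0,0.0015,0,0,255],[0,0.0015,0,0,255],[0,0.001,0,0,255],[0,0.001,0,0,255],[0,0.001,0,0,255],[0,0.001,0,0,255],[0,0.001,0,0,255],[0,0.001,0,0,255],[0,0.001,0,0,255]]'|grep -E "pos|force";python3 -m creep '[[0,0.001,0,0,255],[0,0.001,0,0,255],[0,0.001,0,0,255],[0,0.001,0,0,255],[0,0.001,0,0,255],[0,0.001,0,0,255],[0,0,0,0,255]]'|grep -E "pos|force"
cat >> h.py <<'E'
def look(n,cams=("side","scene")):
  for c in cams:
    im=read_camera(c);cv2.imwrite(f'pics/{c}{n}.png',im[:,:,::-1])
    x,y=dict(side=(240,200),scene=(240,140))[c]
    cv2.imwrite(f'pics/{c}{n}c.png',cv2.resize(im[y:y+130,x:x+160,::-1],None,fx=4.5,fy=4.5,interpolation=cv2.INTER_CUBIC))
E
python3 - <<'E'
from h import *
look(9);st()
E
```

```text
tool_pos: [0.4559, 0.0086, 0.0606]
force: [-0.3, 1.5, 0.4]
tool_pos: [0.4618, 0.0068, 0.0607]
force: [0.2, 0.0, 0.4]
t 11.4 pos [0.4617 0.0068 0.0607] xang 73.21 tilt [ 0. -0. -1.] F [0.12 0.3  0.75] op 0.001 q6 0.197
```

View pics/side9c.png

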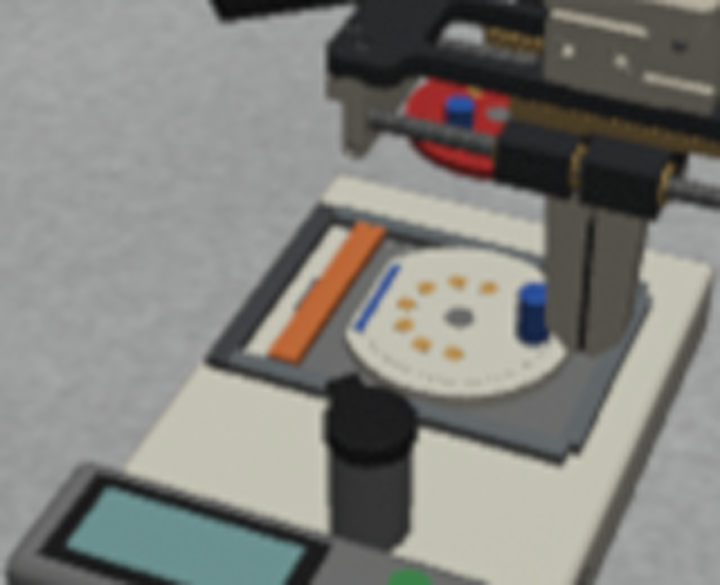

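View pics/scene9c.png

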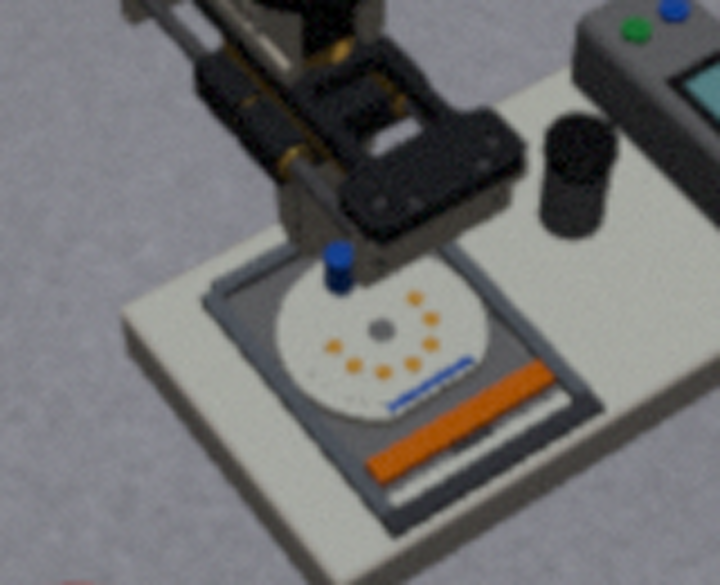

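The disc is moving straight, with its stripe still parallel to the bar. A gap of about 10 mm remains.

```bash
python3 - <<'E'
from h import *
c=lambda x,y:(240+x/4.5,140+y/4.5)
u=np.array([np.cos(np.radians(-17)),np.sin(np.radians(-17))])
a=ang("scene",c(389,409),c(471,360),.043);print(a)
b=ang("scene",c(368,463),c(536,362),.042)
print("stripe->bar",((b[1]+b[2])/2-(a[1]+a[2])/2)@u)
E
python3 -m creep '[[0,0.001,0,0,255],[0,0.001,0,0,255],[0,0.001,0,0,255],[0,0.001,0,0,255],[0,0.001,0,0,255],[0,0.001,0,0,255],[0,0,0,0,255]]'|grep -E "pos|force"
```

```text
(np.float64(73.4), array([ 0.5395, -0.0396]), array([0.5517, 0.0015]), np.float64(0.0428))
stripe->bar 0.016057384498319168
tool_pos: [0.4675, 0.0051, 0.0606]
force: [-0.2, 1.3, 0.7]
```

```bash
python3 -m creep '[[0,0.001,0,0,255],[0,0.001,0,0,255],[0,0.001,0,0,255],[0,0.001,0,0,255],[0,0,0,0,255]]'|grep -E "pos|force"
python3 - <<'E'
from h import *
look(10);st()
E
```

```text
tool_pos: [0.4714, 0.0039, 0.0607]
force: [-0.2, -0.7, -0.0]
t 12.5 pos [0.4712 0.004  0.0607] xang 73.21 tilt [ 0.  0. -1.] F [ 0.39 -0.45 -0.26] op 0.0004 q6 0.193
```

View pics/scene10c.png

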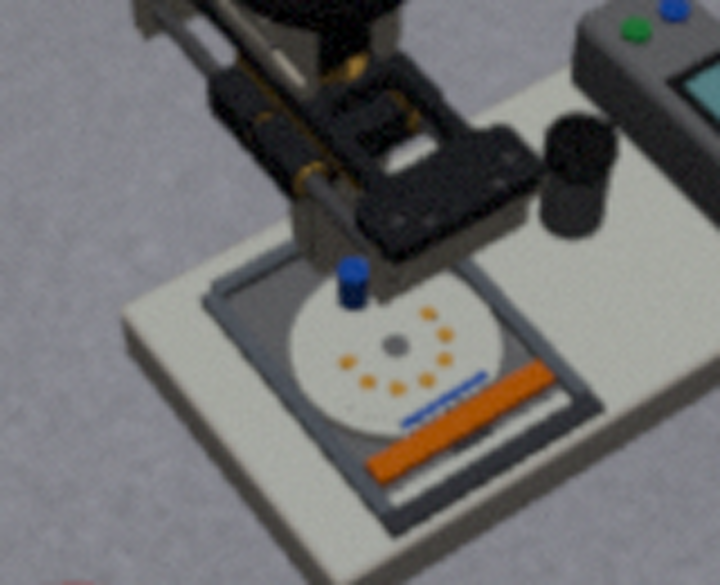

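View pics/side10c.png

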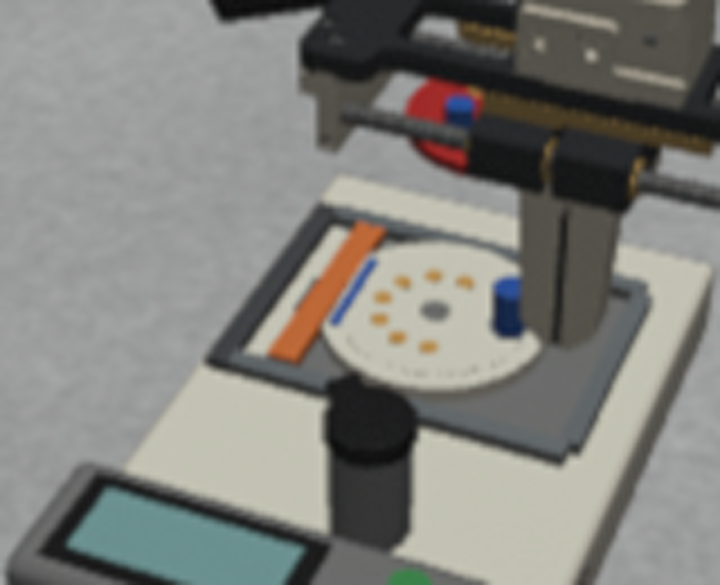

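The gap is now a few mm. I feel for contact in 0.5 mm steps.

```bash
for i in 1 2 3 4; do python3 -m creep '[[0,0.0005,0,0,255],[0,0,0,0,255]]'|grep -E "pos|force"; python3 - <<'E'
from h import *
s,M=st();print("press",-(M.T@s['force']).round(2)[:2])
E
done
```

```text
tool_pos: [0.4717, 0.0038, 0.0607]
force: [-0.5, -0.3, -0.6]
t 12.67 pos [0.4717 0.0038 0.0607] xang 73.21 tilt [ 0.  0. -1.] F [-0.54 -0.32 -0.6 ] op 0.0008 q6 0.192
press [0.46 0.43]
tool_pos: [0.4721, 0.0037, 0.0606]
force: [-0.4, 0.6, 0.2]
t 12.83 pos [0.4721 0.0037 0.0606] xang 73.21 tilt [-0.  0. -1.] F [-0.41  0.58  0.19] op 0.0007 q6 0.192
press [-0.44  0.56]
tool_pos: [0.4724, 0.0037, 0.0605]
force: [-1.2, 1.5, 0.9]
t 13.0 pos [0.4724 0.0037 0.0605] xang 73.21 tilt [-0.001  0.    -1.   ] F [-1.18  1.46  0.92] op 0.0006 q6 0.192
press [-1.06  1.55]
tool_pos: [0.4727, 0.0036, 0.0605]
force: [-2.9, 2.3, 2.6]
t 13.17 pos [0.4727 0.0036 0.0605] xang 73.21 tilt [-0.001  0.    -1.   ] F [-2.9   2.28  2.6 ] op 0.0007 q6 0.192
press [-1.34  3.44]
```

```bash
for i in 1 2 3; do python3 -m creep '[[0,0.0003,0,0,255],[0,0,0,0,255]]' >/dev/null; python3 - <<'E'
from h import *
s,M=st();print("press",-(M.T@s['force']).round(2), np.linalg.norm(s['force']))
E
done
python3 - <<'E'
from h import *
look(11)
s,M=st();print("press",-(M.T@s['force']).round(2))
E
```

```text
t 13.33 pos [0.4728 0.0036 0.0604] xang 73.21 tilt [-0.001  0.    -1.   ] F [-4.76  2.57  3.29] op 0.0005 q6 0.192
press [-1.09  5.3   3.28] 6.332043994971554
t 13.5 pos [0.473  0.0036 0.0604] xang 73.22 tilt [-0.002  0.001 -1.   ] F [-4.33  2.78  3.62] op 0.0001 q6 0.191
press [-1.41  4.96  3.61] 6.292677744195073
t 13.67 pos [0.473  0.0036 0.0603] xang 73.22 tilt [-0.002  0.001 -1.   ] F [-6.85  3.36  2.99] op 0.0006 q6 0.191
press [-1.24  7.54  2.98] 8.196681766685245
t 13.77 pos [0.473  0.0036 0.0603] xang 73.22 tilt [-0.002  0.001 -1.   ] F [-6.47  4.4   3.31] op 0.0002 q6 0.191
press [-2.34  7.48  3.29]
```

View pics/side11c.png

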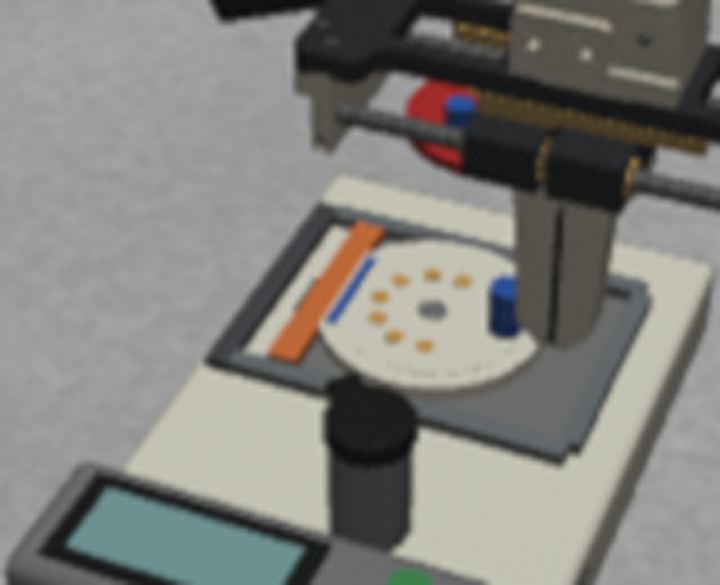

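View pics/scene11c.png

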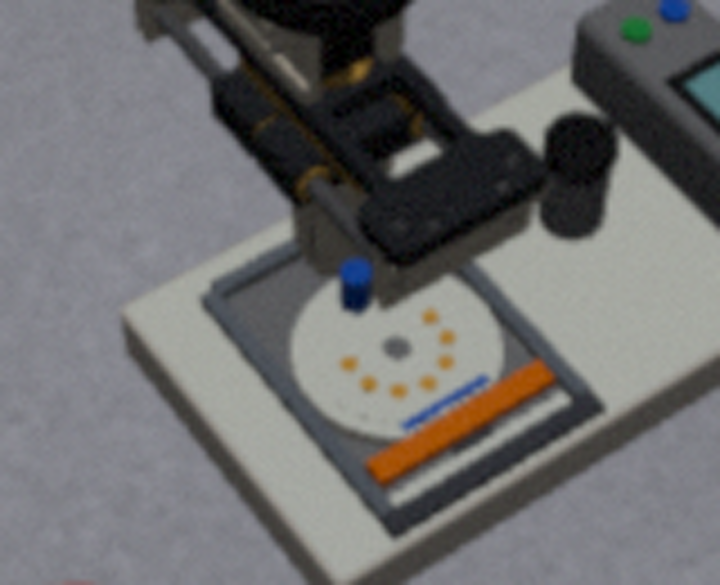

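The flat is on the blade with an even sliver between stripe and bar, pressing about 7.5 N. I raise it to about 10 N and hold.

```bash
cat > p.py <<'E'
from h import *
s,M=st();print("press",-(M.T@s['force']).round(2), np.linalg.norm(s['force']).round(2))
E
python3 -m creep '[[0,0.0003,0,0,255],[0,0,0,0,255]]'>/dev/null; python3 p.py; python3 -m creep '[[0,0.0002,0,0,255],[0,0,0,0,255]]'>/dev/null; python3 p.py; python3 -m creep '[[0,0,0,0,255]]'>/dev/null; python3 p.py
```

```text
t 13.93 pos [0.4731 0.0035 0.0602] xang 73.22 tilt [-0.003  0.001 -1.   ] F [-6.96  3.75  4.34] op 0.0005 q6 0.191
press [-1.58  7.76  4.32] 9.02
t 14.1 pos [0.4731 0.0035 0.0602] xang 73.22 tilt [-0.003  0.001 -1.   ] F [-7.67  4.24  4.91] op 0.0005 q6 0.191
press [-1.84  8.58  4.89] 10.05
t 14.18 pos [0.4731 0.0035 0.0602] xang 73.22 tilt [-0.003  0.001 -1.   ] F [-7.73  4.47  4.68] op 0.0007 q6 0.191
press [-2.04  8.7   4.65] 10.08
```

```bash
python3 -m creep '[[0,0.0003,0,0,255],[0,0,0,0,255]]'>/dev/null; python3 p.py; python3 -m creep '[[0,0,0,0,255],[0,0,0,0,255]]'>/dev/null; python3 p.py
```

```text
t 14.35 pos [0.4732 0.0035 0.0601] xang 73.23 tilt [-0.003  0.001 -1.   ] F [-8.87  3.23  5.84] op 0.0002 q6 0.191
press [-0.54  9.45  5.8 ] 11.1
t 14.52 pos [0.4732 0.0035 0.0601] xang 73.22 tilt [-0.003  0.001 -1.   ] F [-9.5   3.87  5.76] op 0.0008 q6 0.191
press [-0.96 10.23  5.73] 11.77
```

```bash
for i in 1 2 3 4; do python3 -m creep '[[0,0,0,0,255],[0,0,0,0,255],[0,0,0,0,255],[0,0,0,0,255]]'>/dev/null; python3 p.py|tail -1; done; python3 -c "
from h import *
look(12)"
```

```text
press [-1.17 10.62  4.66] 11.65
press [-0.61 10.01  5.11] 11.26
press [-0.31  9.14  5.11] 10.48
press [-0.97  9.64  4.2 ] 10.56
```

View pics/scene12c.png

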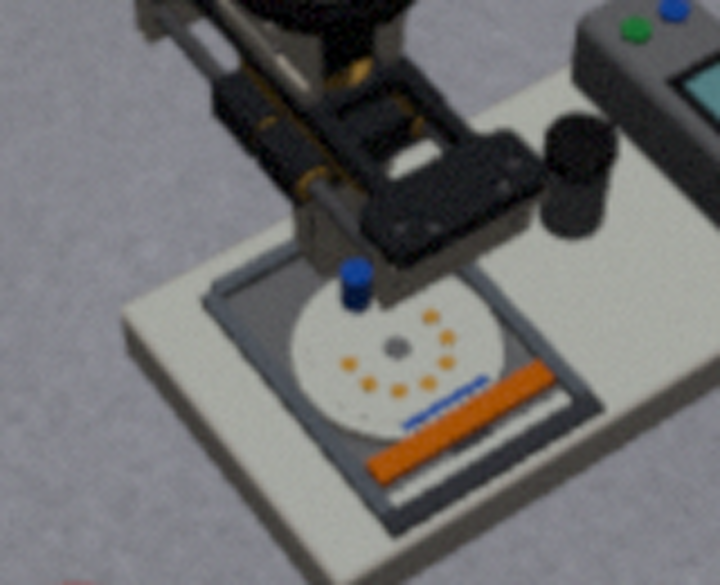

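The press held for over a second at 9–10.6 N. Now I release slowly.

```bash
python3 -m creep '[[0,-0.0003,0,0,255],[0,-0.0003,0,0,255],[0,-0.0003,0,0,255],[0,-0.0003,0,0,255],[0,-0.0003,0,0,255],[0,-0.0003,0,0,255]]'>/dev/null; python3 p.py;python3 -m creep '[[0,-0.0003,0,0,255],[0,-0.0003,0,0,255],[0,-0.0003,0,0,255],[0,-0.0005,0,0,255],[0,-0.0005,0,0,255],[0,-0.001,0,0,255],[0,-0.001,0,0,255],[0,-0.002,0,0,255],[0,-0.003,0,0,255],[0,-0.003,0,0,255],[0,-0.003,0,0,255]]'>/dev/null; python3 p.py
python3 -m creep '[[0,-0.003,0,0,255],[0,0,-0.01,0,255],[0,0,-0.02,0,255],[0,0,-0.03,0,255],[0,0,-0.03,0,255],[0,-0.03,0,0,255],[0,-0.03,0,0,255],[0,-0.03,0,0,255],[0,0,0,0,255],[0,0,0,0,255],[0,0,0,0,255],[0,0,0,0,255]]'>/dev/null;python3 p.py; python3 -c "
from h import *
look(13)
im=read_camera('wrist');cv2.imwrite('pics/wrist13.png',im[:,:,::-1])"
```

```text
t 16.45 pos [0.4729 0.0035 0.0605] xang 73.21 tilt [-0.  0. -1.] F [-1.95  1.57  0.5 ] op 0.0009 q6 0.192
press [-0.94  2.32  0.5 ] 2.55
t 17.37 pos [0.4583 0.0079 0.0606] xang 73.22 tilt [-0.  0. -1.] F [-0.2   0.31  0.49] op 0.001 q6 0.198
press [-0.24  0.28  0.49] 0.61
t 18.37 pos [0.3706 0.0344 0.1513] xang 73.2 tilt [ 0.001 -0.    -1.   ] F [-0.02 -0.39 -0.18] op 0.0003 q6 0.248
press [ 0.38 -0.09 -0.18] 0.43
```

View pics/scene13c.png

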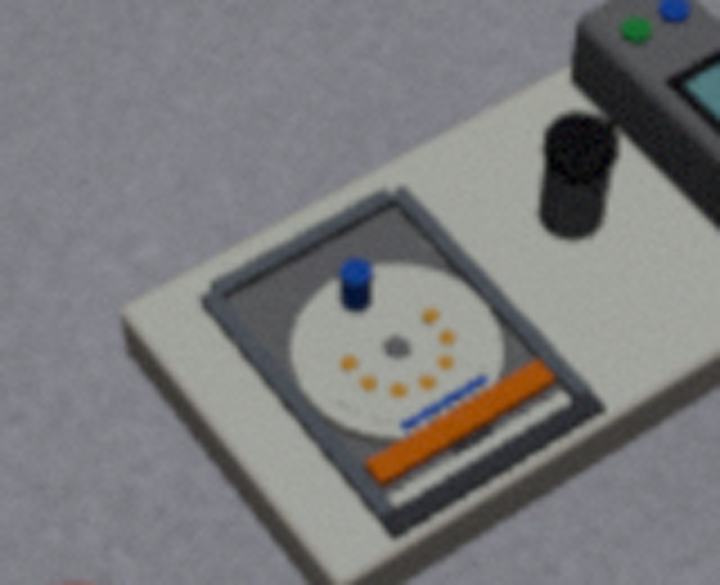

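View pics/side13c.png

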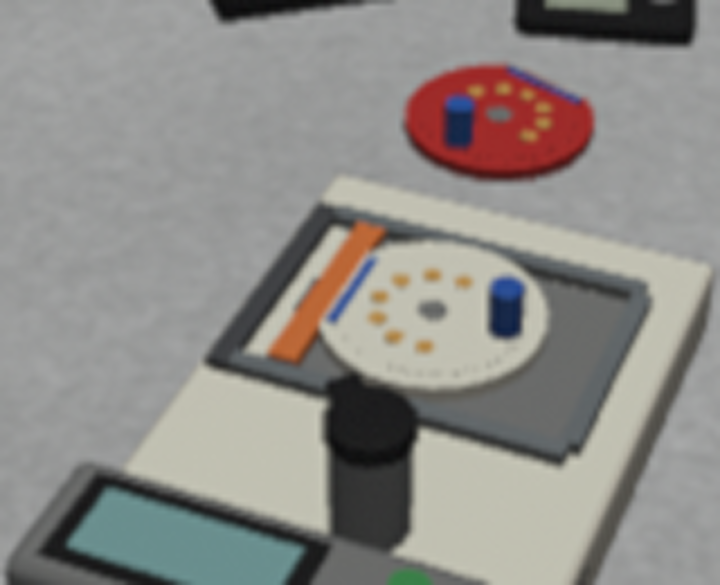

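View pics/wrist13.png

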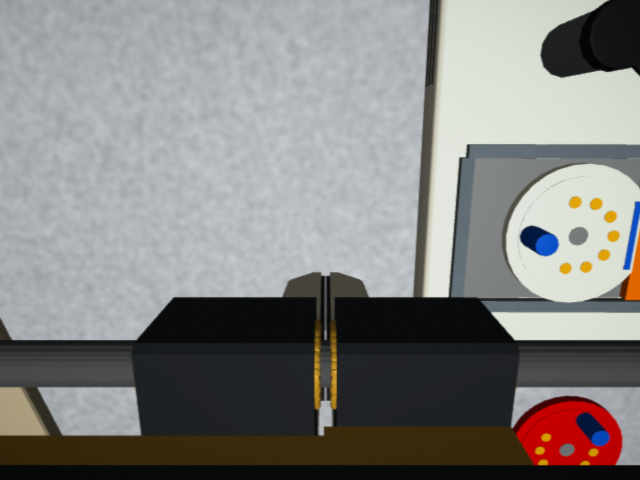

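```bash
python3 - <<'E'
from h import *
s,M=st(); p=onz("wrist",(325,200),.043)
T=np.array([.549,-.018,.043]); print("delta tool",(M.T@(T-p)).round(4))
c=lambda x,y:(240+x/4.5,140+y/4.5)
print("stripe",ang("scene",c(403,428),c(487,379),.043)); print("bar",ang("scene",c(368,463),c(536,362),.042))
e=lambda x,y:(240+x/4.5,200+y/4.5)
print("stripe",ang("side",e(373,260),e(332,321),.043)); print("bar",ang("side",e(358,225),e(272,355),.042))
E
```

```text
t 18.52 pos [0.3702 0.0344 0.1507] xang 73.19 tilt [-0.001  0.    -1.   ] F [-0.27 -0.12 -1.02] op 0.0005 q6 0.248
delta tool [-2.100e-02  1.869e-01 -1.000e-04]
stripe (np.float64(72.5), array([ 0.5498, -0.0435]), array([ 0.5628, -0.0022]), np.float64(0.0433))
bar (np.float64(73.2), array([ 0.5484, -0.0654]), array([0.5736, 0.0182]), np.float64(0.0873))
stripe (np.float64(72.9), array([ 0.5477, -0.0425]), array([ 0.5599, -0.0026]), np.float64(0.0417))
bar (np.float64(74.0), array([ 0.5562, -0.0665]), array([0.5807, 0.0186]), np.float64(0.0885))
```

Both angles agree to about 1°. For a closer look I move the wrist camera over the flat, staying at height.

```bash
python3 -m creep '[[-0.004,0.03,0,0,255],[-0.004,0.03,0,0,255],[-0.004,0.03,0,0,255],[-0.004,0.03,0,0,255],[-0.005,0.03,0,0,255],[0,0.03,0,0,255],[0,0.007,0,0,255],[0,0,0,0,255],[0,0,0,0,255],[0,0,0,0,255],[0,0,0,0,255],[0,0,0,0,255]]' | grep -E "pos|^t"; python3 -c "
from h import *
im=read_camera('wrist');cv2.imwrite('pics/wrist14.png',im[:,:,::-1]);cv2.imwrite('pics/wrist14c.png',cv2.resize(im[80:300,210:440,::-1],None,fx=2.7,fy=2.7,interpolation=cv2.INTER_CUBIC))"
```

```text
t: 19.52
tool_pos: [0.542, -0.0391, 0.1509]
```

View pics/wrist14c.png

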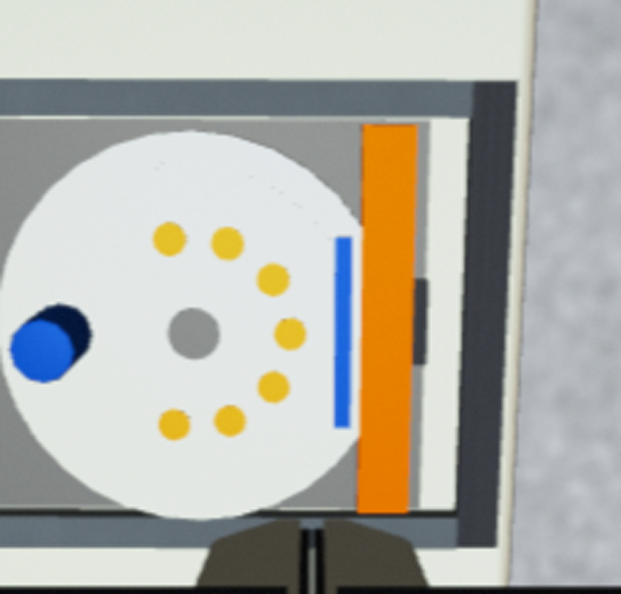

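The crop shows the flat meeting the orange blade along its whole length. The stripe's left edge (x 337→335) and the bar's face (x 362→358) have the same slope, and the robot is clear. I hand in.

```bash
python3 -c "
from plant import *
print(close_job(), read_state()['t'])"
```

```text
the job is handed in; nothing more can be done
the job is handed in; nothing more can be done
```

The reagent disc is loaded, with its flat flush on the orange bar, and the job is handed in after about 20 s of the 64 s allowed.

With the gripper shut, I pushed the blue stud round about 110° while the disc stayed in its pocket. I then went behind the stud, slid the disc home and pressed it against the bar. The press held at 9–10.6 N along the push direction for about 1.6 s. After that I backed off slowly and lifted clear.

- **Alignment:** the last close wrist picture shows the flat touching the blade along its whole length, with stripe and bar parallel. The scene and side cameras put them 0.7° and 1.1° apart, which is about as well as I can read those pictures.
- **Force:** the highest total I read, including 4–6 N of downward push on the stud, was 11.8 N. Readings came only between moves, so a brief peak inside a move would not show.
- **Other items:** in the scene and side pictures the vial looks unmoved. I did not measure the meter or the case again, but the arm worked well away from them.

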